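# Check the roller stud's thread with the ring gauge

## Robot

A 6-joint arm with a two-finger parallel gripper is mounted at the origin on the work surface. World frame = base frame: x ahead of the robot, y to its left, z up, the work surface at z = 0. Lengths are in mm, angles in rad, forces in N, time in s.
With the tool pointing down it reaches from about 275 to 725 mm from the base axis. Payload 15.9 kg.
Tool frame: the origin (TCP) lies midway between the tips of the shut fingers; the grasp point (between the pads) lies grasp_offset behind it (grasp_offset is the distance from the TCP to the grasp point, in mm); z points along the fingers, y is the line along which they close (so a half turn about z gives the same grasp; the last joint's range is limited). The gripper opens to 85 mm and grips with 20 to 120 N. Pads are 22 mm wide; open, the fingers measure 114 mm over their backs; the gripper's body (76 mm by 85 mm) begins 54 mm behind the grasp point. The pads swing forward as they close: fully open they stand 13 mm farther back than shut.
Start: joints at [1.219, 0.213, -0.034, 1.323, 0, 1.571], TCP at [172.287, 469.364, 231.306] pointing down, gripper open.
Joint ranges: [-2.98, 2.98], [-0.74, 1.72], [-1.14, 1.35], [-2.1, 2.04], [-1.57, 1.44], [-3.14, 3.14]. Speed limits (rad/s): [1.89, 1.89, 2.39, 2.57, 3.14, 3.14].

## Interface

Orientations are given as a rotation vector (axis times angle).
In Python, from rig import state, snapshot, camera_model, hand_in, grasp_offset gives the robot as it stands.
- The arm moves only by the tool arm_command, never from a script. Its argument "deltas" is a list that holds one entry, the list of rows, each a list of 7 numbers: the shift along the world's x, y, z normalised to -1 to 1, where 1 is 250 mm, then the turn, a rotation vector about the world's x, y, z normalised to -1 to 1, where 1 is 8 degrees, then the opening in per cent of the stroke, from 0 (shut) to 100 (fully open). In form: [[[tx, ty, tz, rx, ry, rz, gripper], ...]]. A call has 1 to 8 rows; each row shifts and turns the commanded pose from where the row before left it; what a row does not reach is not made up. A row lasts 1/8 s, in which the tool goes at most 62.5 mm and 10.7 degrees, less where a joint would pass 70% of its speed; a pose out of reach is approached as far as the arm can. A call with a number of a shift or a turn outside -1 to 1 is refused whole. A call with a gripper value outside its range is refused whole. The fingers move at their own pace and stop on an object; "force" is the grip in N (left out, the last holds). Time passes only in rows, so rows that do not move let the fingers close. It gives the time, the measured TCP pose, the force, the opening and the grip force at its end, in the units of the state.
- state(): the state, without advancing time (a new reading comes with each control period).
- snapshot(name): name is "scene" or "top"; returns the picture (400x640x3 uint8, red, green, blue); there is no depth.
- camera_model(name): a dict with "fx", "fy", "cx", "cy" (pixels), "rvec" (rotation vector, rad) and "tvec" (3), from world to camera coordinates, as OpenCV has them. Camera axes: x right, y down, z forward; pixel columns grow to the right and rows downward; lengths in mm; the calibration is good to about 2 mm. A picture is of the moment at which its call begins. camera_model takes no time and is no camera call.
- hand_in(): hands the job in; it is judged then, once.
The state is a dict: "t": time; "q": joint angles; "dq": joint speeds; "tau": joint torques, N m; "eef_pos": TCP position; "eef_rot": TCP orientation; "ft_force": force on the tool from outside, world axes, zero at the start; "ft_torque": the same for the moment, N m; "width": finger opening in mm; "grip_force": force on a finger pad.
Only numpy, scipy, OpenCV 4.12 (cv2) and the standard library are available. Lean on these libraries where they do the work, as an engineer would, in place of code of your own. Each camera call takes 0.05 s, during which the arm holds its last target. There are 200 camera calls.

## Task

Check the thread of the stud standing in the vise: take the thicker of the two ring gauges off its wooden spool, start it on the stud's upper end and screw it down by feel until the resistance rises and it sits snug on the lock nut. No more than finger-tight and no hard pressing, or the stud is wrung round in its soft jaws. Then back the gauge off a quarter of a turn so that it does not bind, let go and leave it standing there on the thread, with everything else on the bench left as it was.

Things in the scene. Friction and masses are not known exactly. Their poses are not given: they have to be found in the camera images.
- gauge: The thicker ring gauge (GO ring), loose: plain knurled steel ring, 56 mm outside diameter, 24 mm high, 0.3 to 0.4 kg, no groove outside; through bore with a coarse internal thread, 23 mm clear. Origin at the centre of its underside, z up along its axis. It starts flat on one of the two spools of the gauge stand, any way round; where its thread starts is not marked.
- gauge_top (a point): Centre of the gauge's upper face, 24 mm above its origin. Right-hand thread, two starts: clockwise from above goes down, 16 mm a full turn (a quarter turn is 4 mm), with about 1 mm of play. Let down gently it rests on the thread 4.5 to 16 mm above the nut and, kept lightly pressed, follows it when turned; if not resting on it, thread ends can butt (early torque: ease back). Friction holds it where let go.
- thin_gauge: Bystander, the NO-GO ring: also 56 mm across but only 14 mm thick and with a groove round the outside. Origin at the centre of its underside. It lies on the other spool; which spool is which changes.
- stand: Gauge stand, fixed: wooden board 85 x 205 x 10 mm with two spools 40 mm across, at y = -53 and +53 mm in its frame; their tops, on which the rings lie, are 28 mm above the bench. A dowel 18 mm across and 11 mm high stands on each inside the ring, which lifts straight off. Origin at the centre of its underside.
- vise: Bench vise, fixed: green, base 190 x 100 mm, jaws 80 mm wide with their tops 73 mm above the bench, screw and sliding bar on its -x side at 44 mm height. It holds the stud upright in soft fibre jaw linings. Origin on the bench straight under the stud's axis.
- stud_end (a point): Centre of the stud's upper end, 130.5 mm above the bench; the axis is vertical. The stud: two-start coarse right-hand thread, 27.8 mm over the ridges, 20.4 mm core. Its end is a plain cone, 13.6 mm across at the top and 7 mm high, that guides a ring on from up to about 3 mm off centre; the thread begins about 9 mm below the end.
- seat (a point): Centre of the upper face of the dark hexagonal lock nut (36 mm across flats, 12 mm thick) on the stud's axis. The nut stands 101 to 107 mm above the bench, set anew each time, and does not move under the gauge. From where the thread catches to the nut is 0.3 to 1 turn. Fully down, the gauge's underside is level with this point.
- stud (a joint): Twist of the stud in its soft jaw linings, rad, 0 at rest, positive clockwise from above (tightening). Springs back, 5 N m per rad: finger-tight, snug, is 0.3 to 0.9 N m (0.06 to 0.18 rad); above 1.0 N m (0.20 rad) it is wrung. Running free the gauge takes under 0.15 N m; on the nut, once the play is taken up (up to 0.5 rad), it rises about 0.4 N m per 0.1 rad.
- spanner: Bystander: steel spanner, 170 mm long, lying on the bench at the robot's side of the stand.
- cutter: Bystander: cloth cutter with an orange handle, 135 mm long, beyond the stand.
- tape: Bystander: empty cardboard tape core, 90 mm across, 24 mm high.
- oiler: Bystander: white bottle with black cap, 44 mm across, 105 mm high.
- plug_gauge: Bystander: plug gauge with black handle, about 127 mm long, lying on the bench beside the vise.
- beaker: Bystander: steel beaker with brush handles, 80 mm across, 200 mm high, beyond the stand.
- spare_nut: Bystander: spare hexagon nut like the lock nut, 36 mm across flats, 12 mm thick, lying flat on the bench between vise and stand.
There are look-alikes about, which are no part of the job. Leave any purple look-alike of the gauge alone.

How it is judged:
By the outcome, as a careful person would: the job done as asked, in the order asked, and still so for the second after the job is handed in, with the robot touching nothing.
It also fails if it takes over 72 s, if anything falls off the work surface, if the arm or the gripper's body presses on something with over 40 N, if the wrist force passes 120 N, or if a joint passes its speed limit or range.

## Working session

There is one attempt and no reset: what is moved stays moved. The work goes in short steps, Python scripts to look and compute and a tool call to move; the robot and the scene stay as the last step left them, time stands still between calls to the robot, and variables do not carry over. Pictures are saved under pics/ and viewed, at most 10 in all, crops included, and the job is handed in when it is done.

Besides the shell and the picture viewer there is one more tool, called after ">>>" as name([rows], argument=value, ...), one row to a line, values as JSON. arm_command: Moves the arm, as the interface text tells. Scaled input: -1 to 1 covers 250 mm each way for a shift and 8 degrees each way for a turn. Its arguments: {"type":"object","properties":{"deltas":{"type":"array"},"force":{"type":"number"}},"required":["deltas"]}

```bash
mkdir -p pics; ls; python3 - <<'E'
from rig import *
import cv2,numpy as np
for n in("scene","top"):
    im=snapshot(n); cv2.imwrite(f"pics/{n}0.png",im[:,:,::-1]); m=camera_model(n); print(n,m)
    R=cv2.Rodrigues(np.array(m["rvec"],float))[0]; print(-R.T@np.array(m["tvec"]).ravel())
s=state();print(s,grasp_offset() if callable(grasp_offset) else grasp_offset)
E
```

```text
pics
scene {'fx': 371.45574700371304, 'fy': 371.45574700371304, 'cx': 319.1035159120523, 'cy': 195.10885073506682, 'rvec': array([ 1.91741845,  1.83810376, -0.54924309]), 'tvec': array([  14.46294439, -392.21998873, 1287.52747841])}
[1040.09109453  -68.63779622  851.62906948]
top {'fx': 443.0432227651073, 'fy': 443.0432227651073, 'cx': 320.7199240997379, 'cy': 195.89528382885558, 'rvec': array([ 2.14894048, -2.17297764,  0.11016472]), 'tvec': array([ -22.02415564,  566.6589715 , 1078.22001782])}
[ 444.57081517  -36.65005246 1133.64872169]
{'t': 0.1, 'q': array([ 1.21897086e+00,  2.13308199e-01, -3.49728252e-02,  1.32349999e+00,
        2.86374803e-05,  1.57080948e+00]), 'dq': array([-1.11716340e-03, -1.98207961e-03,  1.57737750e-03,  1.14778651e-03,
        1.94257260e-03,  5.95615331e-05]), 'tau': array([-3.17046688e-03, -6.87246680e+01,  4.87806416e+01,  1.20806746e-02,
       -1.41841201e-04, -1.36112126e-05]), 'eef_pos': array([172.19454446, 469.09517369, 230.87435845]), 'eef_rot': array([-5.49785470e-01, -3.09290773e+00,  1.51490028e-03]), 'ft_force': array([ 0.23827644, -0.5319791 , -0.68109881]), 'ft_torque': array([ 0.01568502,  0.04247645, -0.03046568]), 'grip_force': 0.0, 'width': 85.21104206465526} 18.700000000000003
```

View pics/scene0.png

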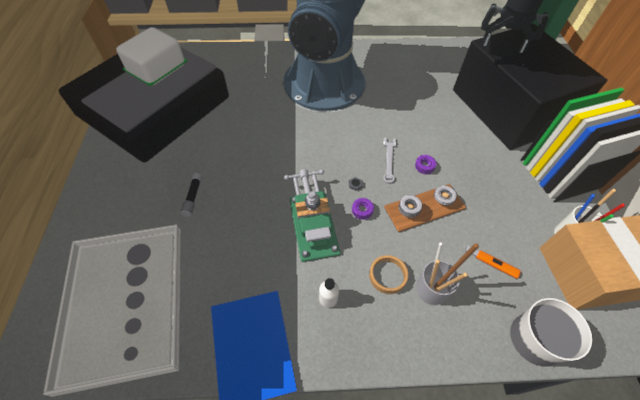

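View pics/top0.png

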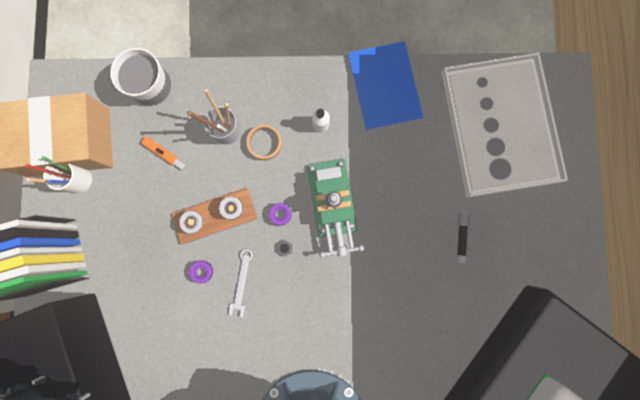

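Scene: vise/stud near (312,200), stand with rings at (411,206) and (445,195), purple look-alikes at (362,208) and (426,164). Top: rings at (230,208) and (190,222), purple at (280,214) and (200,271), stud at (334,199). 

Candidates for the gauge are the two steel rings on the spools (the purple ones are out, and the tape core at top (264,142) is cardboard). A close crop decides which is thicker.

```bash
python3 - <<'E'
import cv2,numpy as np
a=cv2.imread("pics/scene0.png");b=cv2.imread("pics/top0.png")
A=cv2.resize(a[160:235,285:475],None,fx=4,fy=4,interpolation=cv2.INTER_CUBIC)
B=cv2.resize(b[170:245,165:355],None,fx=4,fy=4,interpolation=cv2.INTER_CUBIC)
cv2.imwrite("pics/crop0.png",cv2.resize(np.vstack([A,B]),(760,600)))
E
```

```text
(no output)
```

View pics/crop0.png

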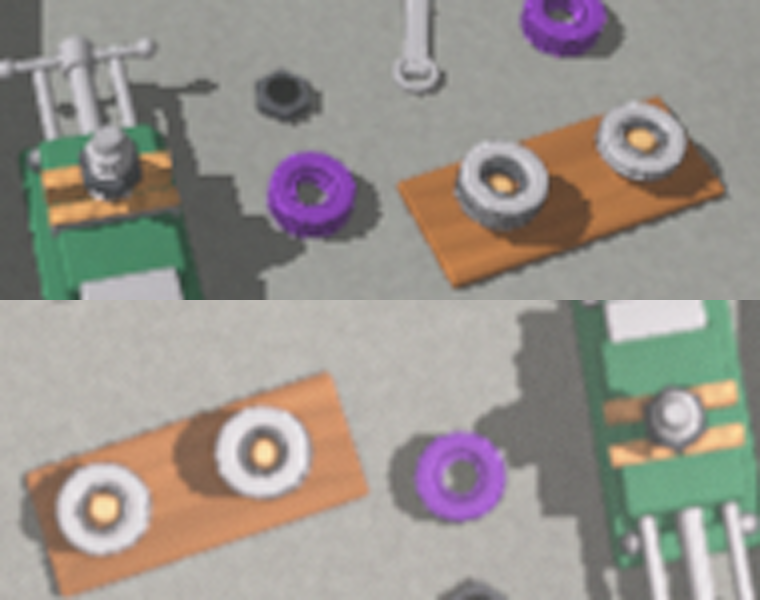

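The crop shows the ring nearer the vise, scene (411,205) and top (230,208), with a tall wall and deep bore and no groove. The far one at scene (445,195) is thin. I choose the near ring, and next triangulate ring tops and stud end.

```bash
cat > h.py <<'E'
import cv2,numpy as np
from rig import *
def cam(n):
    m=camera_model(n);R=cv2.Rodrigues(np.array(m["rvec"],float))[0];t=np.array(m["tvec"],float).ravel()
    K=np.array([[m["fx"],0,m["cx"]],[0,m["fy"],m["cy"]],[0,0,1]]);return K,R,t
def ray(n,p):
    K,R,t=cam(n);d=R.T@np.linalg.solve(K,[p[0],p[1],1]);return -R.T@t,d/np.linalg.norm(d)
def onz(n,p,z):
    c,d=ray(n,p);return c+d*(z-c[2])/d[2]
def tri(ps,pt):
    A=np.zeros((3,3));b=np.zeros(3);C=[]
    for n,p in(("scene",ps),("top",pt)):
        c,d=ray(n,p);P=np.eye(3)-np.outer(d,d);A+=P;b+=P@c;C.append((c,P))
    X=np.linalg.solve(A,b);return X,[np.linalg.norm(P@(X-c)) for c,P in C]
def proj(n,X):
    K,R,t=cam(n);p=K@(R@np.array(X,float)+t);return p[:2]/p[2]
def blob(im,p,r,lo,smax=60,area=15):
    # bright, unsaturated blob (largest) near p: convex outline ellipse centre
    x,y=int(p[0])-r,int(p[1])-r;c=cv2.resize(im[y:y+2*r,x:x+2*r],None,fx=6,fy=6,interpolation=cv2.INTER_CUBIC)
    h=cv2.cvtColor(c,cv2.COLOR_RGB2HSV);m=((h[...,2]>lo)&(h[...,1]<smax)).astype(np.uint8)
    cs=cv2.findContours(m,cv2.RETR_EXTERNAL,cv2.CHAIN_APPROX_NONE)[0];k=max(cs,key=cv2.contourArea)
    e=cv2.fitEllipse(cv2.convexHull(k));q=(np.array(e[0])+.5)/6-.5+[x,y];return q,np.array(e[1])/6
E
python3 - <<'E'
from h import *
S=cv2.imread("pics/scene0.png")[:,:,::-1].copy();T=cv2.imread("pics/top0.png")[:,:,::-1].copy()
for nm,ps,pt,r in(("gauge",(411,205),(230,208),15),("thin",(445,195),(190,222),15),("stud",(312,194),(334,198),7)):
  for lo in (165,180,195,205):
    try:
        a,ea=blob(S,ps,r,lo,45);b,eb=blob(T,pt,r,lo,45);X,e=tri(a,b);print(nm,lo,a.round(1),ea.round(1),b.round(1),eb.round(1),X.round(1),np.round(e,1))
    except Exception as ex: print(nm,lo,ex)
for z in(52,): print(onz("top",(230.5,208),z),onz("scene",(411.2,204.5),z))
print(onz("top",(334.2,198),130.5),onz("scene",(311.8,193.5),130.5))
E
```

```text
gauge 165 [410.2 203.4] [17.6 21.9] [230.5 207.7] [22.8 24.1] [538.  194.7  48.2] [0.7 0.7]
gauge 180 [410.1 203.6] [16.9 21.2] [230.6 207.5] [22.5 23.6] [538.5 194.4  48.3] [0.6 0.6]
gauge 195 [414.7 202.7] [ 8.  11.2] [230.3 207.3] [22.1 22.6] [539.6 199.3  53.8] [6. 6.]
gauge 205 [416.8 201.6] [1.3 4.9] [230.4 207.2] [21.7 22.2] [539.9 200.6  59.5] [8.6 8.6]
thin 165 [444.6 194.1] [18.2 21.2] [190.5 221.8] [22.9 23.4] [505.  295.8  36.4] [0.3 0.3]
thin 180 [444.9 193.8] [16.3 20.3] [190.7 221.7] [22.7 23.1] [505.2 295.5  38.1] [0.9 0.9]
thin 195 [450.6 190.1] [2.5 5.8] [190.8 221.6] [22.1 22.9] [506.1 297.1  56.3] [8.1 8.1]
thin 205 [451.  190.9] [1.1 2. ] [190.7 221.7] [21.3 22.4] [506.2 298.8  52.5] [8.5 8.5]
stud 165 [309.2 193.5] [ 9.4 16.5] [334.9 198.5] [ 9.3 13.2] [549.5 -62.5 125.5] [1.1 1.1]
stud 180 [305.9 189.5] [4. 7.] [335.  198.5] [ 8.6 12.1] [547.9 -66.2 140.2] [4.9 4.9]
stud 195 [305.7 189.2] [2.7 6.5] [335.2 198.2] [ 8.  10.6] [548.4 -66.5 142. ] [5. 5.]
stud 205 [305.6 189. ] [1.8 6. ] [335.2 198.3] [ 7.6 10.1] [548.2 -66.8 142.5] [5.1 5.1]
[536.76176977 193.16591894  52.        ] [543.70143602 196.10349158  52.        ]
[550.21990773 -59.70833604 130.5       ] [552.95207826 -57.58128711 130.5       ]
```

>>> arm_command([
  [[0.18,-0.135,-0.03,0,0,1,100],[0.183,-0.1375,-0.045,0,0,1,100],[0.183,-0.1375,-0.045,0,0,1,100],[0.183,-0.1375,-0.045,0,0,1,100],[0.183,-0.1375,-0.045,0,0,1,100],[0.183,-0.1375,-0.045,0,0,1,100],[0.183,-0.1375,-0.045,0,0,1,100],[0.19,-0.14,-0.055,0,0,1,100]],
])

```text
t: 1.1
eef_pos: [540.6, 192.9, 142.1]
eef_rot: [-1.18, 2.912, 0.0]
ft_force: [0.7, 0.7, 1.0]
width: 85.3
grip_force: 0.0
```

>>> arm_command([
  [[0,0,0,0,0,0,100],[0,0,0,0,0,0,100]],
])

```text
t: 1.35
eef_pos: [538.9, 194.3, 142.2]
eef_rot: [1.17, -2.914, -0.0]
ft_force: [-0.5, -0.3, 0.1]
width: 85.0
grip_force: 0.0
```

```bash
cat > st.py <<'E'
from h import *
from scipy.spatial.transform import Rotation as Ro
s=state();R=Ro.from_rotvec(s["eef_rot"]).as_matrix()
print("t",round(s["t"],2),"p",s["eef_pos"].round(1),"yaw_y",np.degrees(np.arctan2(R[1,1],R[0,1])).round(1),"z",R[:,2].round(3),"q",s["q"].round(2),"F",s["ft_force"].round(2),"M",s["ft_torque"].round(3),"w",round(s["width"],1),"g",round(s["grip_force"],1))
E
python3 st.py
```

```text
t 1.35 p [538.9 194.3 142.2] yaw_y 133.8 z [-0.001 -0.    -1.   ] q [ 0.35  0.39 -0.01  1.16  0.   -0.42] F [-0.54 -0.31  0.06] M [-0.005  0.031  0.011] w 85.0 g 0.0
```

>>> arm_command([
  [[0,0,-0.15,0,0,0,100],[0,0,-0.15,0,0,0,100],[0,0,-0.1,0,0,0,100],[0,0,-0.06,0,0,0,100],[0,0,-0.032,0,0,0,100],[0,0,0,0,0,0,100]],
])

```text
t: 2.1
eef_pos: [539.3, 194.7, 19.8]
eef_rot: [-1.173, 2.914, 0.0]
ft_force: [-0.6, -0.2, 1.2]
width: 85.2
grip_force: 0.0
```

>>> arm_command([
  [[0,0,0,0,0,0,55],[0,0,0,0,0,0,55],[0,0,0,0,0,0,55],[0,0,0,0,0,0,55],[0,0,0,0,0,0,55],[0,0,0,0,0,0,55]],
], force=25)

```text
t: 2.85
eef_pos: [539.8, 194.5, 20.3]
eef_rot: [-1.172, 2.913, -0.0]
ft_force: [-2.0, -0.1, 7.0]
width: 51.4
grip_force: 25.4
```

```bash
python3 st.py; python3 - <<'E'
from h import *
a=snapshot("scene");b=snapshot("top")
A=cv2.resize(a[120:250,330:500],None,fx=4,fy=4);B=cv2.resize(b[130:270,150:320],None,fx=4,fy=4)
cv2.imwrite("pics/g1.png",cv2.resize(np.hstack([A[:520],B[:520]]),(800,306))[:,:,::-1])
E
```

```text
t 2.85 p [539.8 194.5  20.3] yaw_y 133.8 z [ 0.001  0.    -1.   ] q [ 0.35  0.49 -0.2   0.88 -0.   -0.42] F [-2.01 -0.12  6.99] M [-0.079  0.3    0.003] w 51.4 g 25.4
```

View pics/g1.png

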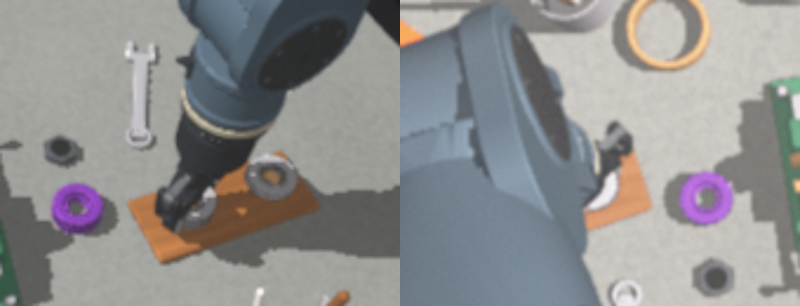

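The picture shows the fingers straddling the gauge at crop (605,185) and the thin ring untouched. The opening reads 51.4, not 56, so I'll regrip at 90°, which also centres the ring.

>>> arm_command([
  [[0,0,0,0,0,0,85],[0,0,0,0,0,0,85],[0,0,0,0,0,0,85],[0,0,0,0,0,1,85],[0,0,0,0,0,1,85],[0,0,0,0,0,1,85],[0,0,0,0,0,1,85],[0,0,0,0,0,1,85]],
])

```text
t: 3.95
eef_pos: [539.3, 194.3, 19.5]
eef_rot: [2.104, -2.333, -0.0]
ft_force: [-0.2, -0.6, 0.9]
width: 72.6
grip_force: 0.0
```

>>> arm_command([
  [[0,0,0,0,0,1,85],[0,0,0,0,0,1,85],[0,0,0,0,0,1,85],[0,0,0,0,0,1,85],[0,0,0,0,0,1,85],[0,0,0,0,0,1,85],[0,0,0,0,0,0,85]],
])

```text
t: 4.82
eef_pos: [539.3, 194.3, 19.5]
eef_rot: [2.868, -1.283, -0.0]
ft_force: [0.6, 0.4, 0.1]
width: 72.9
grip_force: 0.0
```

>>> arm_command([
  [[0,0,0,0,0,0,55],[0,0,0,0,0,0,55],[0,0,0,0,0,0,55],[0,0,0,0,0,0,55],[0,0,0,0,0,0,55]],
])

```text
t: 5.45
eef_pos: [539.4, 194.4, 19.8]
eef_rot: [-2.867, 1.283, -0.0]
ft_force: [-1.8, -1.2, 6.4]
width: 52.9
grip_force: 25.8
```

```bash
python3 st.py
```

```text
t 5.45 p [539.4 194.4  19.8] yaw_y -138.2 z [ 0.  0. -1.] q [ 0.35  0.49 -0.2   0.88  0.   -1.95] F [-1.78 -1.24  6.35] M [-0.113  0.301 -0.003] w 52.9 g 25.8
```

>>> arm_command([
  [[0,0,0.06,0,0,0,55],[0,0,0.14,0,0,0,55],[0,0,0.16,0,0,0,55],[0,0,0.16,0,0,0,55],[0,0,0.1,0,0,0,55],[0,0,0,0,0,0,55]],
], force=35)

```text
t: 6.2
eef_pos: [540.2, 194.7, 176.7]
eef_rot: [-2.866, 1.281, -0.004]
ft_force: [0.4, 0.1, -3.3]
width: 52.7
grip_force: 37.8
```

```bash
python3 st.py; python3 - <<'E'
from h import *
a=cv2.imread("pics/scene0.png");b=cv2.imread("pics/top0.png")
A=cv2.resize(a[175:215,290:340],None,fx=8,fy=8,interpolation=cv2.INTER_CUBIC)
B=cv2.resize(b[180:220,310:360],None,fx=8,fy=8,interpolation=cv2.INTER_CUBIC)
c=snapshot("scene"); C=cv2.resize(c[100:260,300:500],(400,320))[:,:,::-1]
cv2.imwrite("pics/stud0.png",np.hstack([A,B]));cv2.imwrite("pics/lift.png",C)
E
```

```text
t 6.2 p [540.2 194.7 176.7] yaw_y -138.2 z [ 0.003  0.001 -1.   ] q [ 0.35  0.38  0.05  1.24  0.   -1.95] F [ 0.42  0.13 -3.3 ] M [ 0.023 -0.03  -0.034] w 52.7 g 37.8
```

View pics/stud0.png

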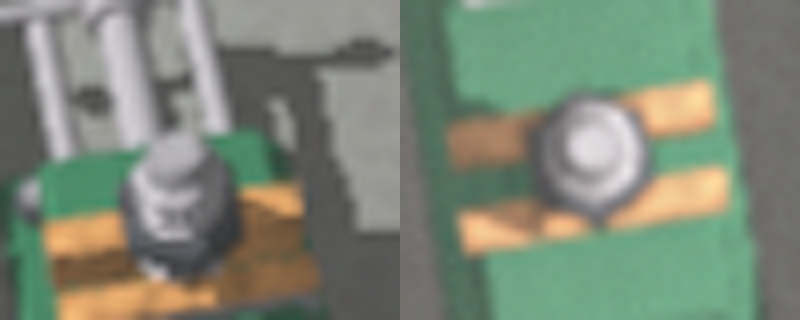

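The crop shows the stud's tip disc at about scene (311.8,193) and top (333.6,198.2). The nut is dark below it. The 3.3 N on the wrist says the gauge is held.

```bash
python3 - <<'E'
from h import *
for ps in((311.8,193.1),):
  for pt in((333.3,198.1),(333.8,198.3),(334.3,198.5)): print(tri(ps,pt),onz("top",pt,130.5))
print(onz("scene",(311.8,193.1),130.5))
# nut + body outline centre in top: dark nut mask
T=cv2.imread("pics/top0.png")[185:213,320:350];h=cv2.cvtColor(cv2.resize(T,None,fx=6,fy=6,interpolation=cv2.INTER_CUBIC),cv2.COLOR_BGR2HSV)
m=(h[...,1]<75).astype(np.uint8);n,l,st,ce=cv2.connectedComponentsWithStats(m);k=l[15*6,14*6]
k=l[14*6-3,14*6];m=(l==k).astype(np.uint8);c=max(cv2.findContours(m,0,1)[0],key=cv2.contourArea);(x,y),r=cv2.minEnclosingCircle(c);p=(np.array([x,y])+.5)/6-.5+[320,185]
print("outline",p,r/6,cv2.contourArea(c)/36,onz("top",p,104))
E
```

```text
(array([550.26053572, -57.60634819, 128.20356162]), [np.float64(0.09894808291421353), np.float64(0.09894808291422505)]) [550.01472741 -57.65712024 130.5       ]
(array([549.87032527, -58.17493267, 127.67822496]), [np.float64(0.6765219518316941), np.float64(0.6765219518316654)]) [549.54387879 -58.78856192 130.5       ]
(array([549.48079614, -58.74399001, 127.15759146]), [np.float64(1.2546177096758697), np.float64(1.254617709675863)]) [549.07308638 -59.91986854 130.5       ]
[551.82109785 -57.54287559 130.5       ]
outline [334.5        200.91666667] 18.8350092569987 380.7638888888889 [546.15610982 -60.92193404 104.        ]
```

>>> arm_command([
  [[0.004,-0.08,0,0,0,1,55],[0.01,-0.17,0,0,0,1,55],[0.01,-0.18,0,0,0,1,55],[0.01,-0.18,0,0,0,1,55],[0.01,-0.18,0,0,0,0,55],[0,-0.14,-0.01,0,0,0,55],[0,-0.08,-0.02,0,0,0,55],[0,0,-0.02,0,0,0,55]],
])

```text
t: 7.25
eef_pos: [549.7, -58.9, 160.8]
eef_rot: [-3.11, 0.444, 0.002]
ft_force: [0.2, -0.4, -2.8]
width: 52.5
grip_force: 37.8
```

>>> arm_command([
  [[0,0,0,0,0,0,55],[0,0,0,0,0,0,55]],
])

```text
t: 7.5
eef_pos: [550.3, -57.2, 162.0]
eef_rot: [-3.111, 0.44, 0.0]
ft_force: [-0.3, 0.7, -3.1]
width: 52.1
grip_force: 37.8
```

```bash
python3 st.py; python3 - <<'E'
from h import *
a=snapshot("scene");b=snapshot("top")
A=cv2.resize(a[145:220,270:370],None,fx=4,fy=4,interpolation=cv2.INTER_CUBIC);B=cv2.resize(b[160:235,285:385],None,fx=4,fy=4,interpolation=cv2.INTER_CUBIC)
cv2.imwrite("pics/above.png",np.hstack([A,B])[:,:,::-1])
s=state();P=s["eef_pos"];print("pred gauge bottom/top centre px",[proj("scene",P+[0,0,d]).round(1) for d in(8,32)])
E
```

```text
t 7.5 p [550.3 -57.2 162. ] yaw_y -106.1 z [-0.  0. -1.] q [-0.1   0.34 -0.04  1.19  0.   -2.96] F [-0.33  0.68 -3.05] M [ 0.021 -0.015 -0.005] w 52.1 g 37.8
pred gauge bottom/top centre px [array([311.7, 182.7]), array([311.6, 176.4])]
```

View pics/above.png

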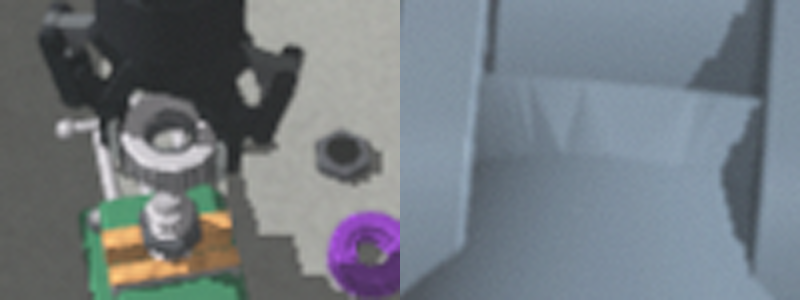

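The scene crop shows the gauge held level at about px (311.5,178), directly over the stud tip at (311.8,194), so they are laterally aligned. Lowering.

>>> arm_command([
  [[0,0,-0.06,0,0,0,55],[0,0,-0.06,0,0,0,55],[0,0,-0.02,0,0,0,55],[0,0,0,0,0,0,55]],
])

```text
t: 8.1
eef_pos: [549.9, -58.1, 126.5]
eef_rot: [3.11, -0.441, -0.002]
ft_force: [-0.4, -0.0, -2.7]
width: 52.8
grip_force: 37.8
```

>>> arm_command([
  [[0,0,-0.008,0,0,0,55],[0,0,-0.008,0,0,0,55],[0,0,-0.008,0,0,0,55],[0,0,0,0,0,0,55]],
])

```text
t: 8.6
eef_pos: [550.2, -58.1, 120.9]
eef_rot: [3.11, -0.441, -0.0]
ft_force: [-1.1, 0.0, -3.2]
width: 52.4
grip_force: 37.8
```

```bash
python3 st.py
```

```text
t 8.6 p [550.2 -58.1 120.9] yaw_y -106.2 z [-0.  0. -1.] q [-0.11  0.37 -0.11  1.09  0.   -2.96] F [-1.14  0.05 -3.18] M [-0.027  0.022 -0.005] w 52.4 g 37.8
```

>>> arm_command([
  [[0,0,-0.006,0,0,0,55],[0,0,-0.006,0,0,0,55],[0,0,0,0,0,0,55]],
])

```text
t: 8.98
eef_pos: [550.2, -58.1, 117.9]
eef_rot: [3.11, -0.441, -0.0]
ft_force: [0.2, 0.7, -2.4]
width: 52.5
grip_force: 37.8
```

>>> arm_command([
  [[0,0,-0.006,0,0,0,55],[0,0,-0.006,0,0,0,55],[0,0,0,0,0,0,55]],
])

```text
t: 9.35
eef_pos: [550.2, -58.1, 114.9]
eef_rot: [-3.11, 0.441, 0.0]
ft_force: [0.7, 0.7, -3.8]
width: 52.7
grip_force: 37.8
```

>>> arm_command([
  [[0,0,-0.006,0,0,0,55],[0,0,-0.004,0,0,0,55],[0,0,0,0,0,0,55]],
])

```text
t: 9.72
eef_pos: [550.3, -58.2, 112.5]
eef_rot: [3.11, -0.441, -0.0]
ft_force: [0.5, -0.0, -2.9]
width: 52.4
grip_force: 37.8
```

```bash
python3 st.py
```

```text
t 9.72 p [550.3 -58.2 112.5] yaw_y -106.2 z [-0. -0. -1.] q [-0.11  0.37 -0.13  1.07 -0.   -2.96] F [ 0.47 -0.05 -2.93] M [-0.003 -0.061  0.044] w 52.4 g 37.8
```

>>> arm_command([
  [[0,0,-0.004,0,0,0,55],[0,0,-0.004,0,0,0,55],[0,0,0,0,0,0,55]],
])

```text
t: 10.1
eef_pos: [550.7, -58.2, 110.7]
eef_rot: [3.11, -0.442, 0.001]
ft_force: [4.4, -1.0, -3.2]
width: 52.2
grip_force: 37.8
```

>>> arm_command([
  [[0,0,-0.004,0,0,0,55],[0,0,-0.004,0,0,0,55],[0,0,0,0,0,0,55]],
])

```text
t: 10.48
eef_pos: [550.8, -58.2, 108.8]
eef_rot: [-3.11, 0.442, -0.002]
ft_force: [6.2, -2.3, 0.5]
width: 52.7
grip_force: 38.1
```

>>> arm_command([
  [[0,0,-0.004,0,0,0,55],[0,0,-0.004,0,0,0,55],[0,0,0,0,0,0,55]],
])

```text
t: 10.85
eef_pos: [551.2, -58.2, 107.8]
eef_rot: [-3.11, 0.441, -0.004]
ft_force: [1.8, -0.8, 15.1]
width: 52.4
grip_force: 39.0
```

>>> arm_command([
  [[0.003,0,0.003,0,0,0,55],[0,0,0,0,0,0,55]],
])

```text
t: 11.1
eef_pos: [551.2, -58.2, 107.9]
eef_rot: [3.11, -0.441, 0.001]
ft_force: [0.7, -1.0, 9.1]
width: 52.6
grip_force: 38.6
```

```bash
python3 st.py
```

```text
t 11.1 p [551.2 -58.2 107.9] yaw_y -106.2 z [ 0.001 -0.    -1.   ] q [-0.11  0.37 -0.13  1.06 -0.   -2.96] F [ 0.74 -1.02  9.13] M [-0.205 -0.167  0.045] w 52.6 g 38.6
```

>>> arm_command([
  [[0,0,-0.0014,0,0,-0.5,55],[0,0,-0.0014,0,0,-1,55],[0,0,-0.0014,0,0,-1,55],[0,0,0,0,0,0,55]],
])

```text
t: 11.6
eef_pos: [551.6, -58.4, 107.8]
eef_rot: [2.985, -0.978, 0.003]
ft_force: [-3.3, -3.1, 23.1]
width: 52.5
grip_force: 39.6
```

```bash
python3 st.py
```

```text
t 11.6 p [551.6 -58.4 107.8] yaw_y -126.3 z [ 0.002 -0.001 -1.   ] q [-0.11  0.37 -0.13  1.06 -0.   -2.61] F [-3.34 -3.12 23.14] M [-0.476  0.651  0.007] w 52.5 g 39.6
```

>>> arm_command([
  [[0,0,0.005,0,0,0,55],[0,0,0,0,0,0,55]],
])

```text
t: 11.85
eef_pos: [551.3, -58.2, 108.3]
eef_rot: [-2.986, 0.975, -0.002]
ft_force: [0.3, -1.1, 11.6]
width: 52.6
grip_force: 38.8
```

```bash
python3 st.py
```

```text
t 11.85 p [551.3 -58.2 108.3] yaw_y -126.2 z [ 0.001 -0.    -1.   ] q [-0.11  0.37 -0.13  1.06 -0.   -2.62] F [ 0.34 -1.07 11.62] M [-0.304 -0.078  0.007] w 52.6 g 38.8
```

>>> arm_command([
  [[0,0,0,0,0,-0.5,55],[0,0,0,0,0,-0.5,55],[0,0,0,0,0,-0.5,55],[0,0,0,0,0,0,55]],
])

```text
t: 12.35
eef_pos: [551.4, -58.1, 108.2]
eef_rot: [-2.867, 1.283, -0.001]
ft_force: [1.0, 0.7, 8.6]
width: 52.7
grip_force: 38.6
```

```bash
python3 st.py
```

```text
t 12.35 p [551.4 -58.1 108.2] yaw_y -138.2 z [ 0.001  0.    -1.   ] q [-0.11  0.37 -0.13  1.06  0.   -2.41] F [1.04 0.72 8.61] M [-0.051 -0.355 -0.016] w 52.7 g 38.6
```

>>> arm_command([
  [[0,0,-0.0007,0,0,-0.5,55],[0,0,-0.0007,0,0,-1,55],[0,0,-0.0007,0,0,-1,55],[0,0,0,0,0,0,55]],
])

```text
t: 12.85
eef_pos: [551.3, -58.1, 107.5]
eef_rot: [-2.6, 1.763, -0.001]
ft_force: [2.3, 0.4, 7.3]
width: 52.3
grip_force: 38.6
```

```bash
python3 st.py; python3 - <<'E'
from h import *
a=snapshot("scene")
cv2.imwrite("pics/on1.png",cv2.resize(a[160:225,270:360],None,fx=7,fy=7,interpolation=cv2.INTER_CUBIC)[:,:,::-1])
s=state();P=s["eef_pos"];print([((proj("scene",[551,-58,z])-[270,160])*7).round() for z in (105,116,130.5,140)])
E
```

```text
t 12.85 p [551.3 -58.1 107.5] yaw_y -158.3 z [ 0.001  0.    -1.   ] q [-0.11  0.38 -0.13  1.06  0.   -2.05] F [2.3  0.41 7.34] M [-0.102 -0.468 -0.075] w 52.3 g 38.6
[array([292., 271.]), array([291., 254.]), array([291., 230.]), array([291., 214.])]
```

View pics/on1.png

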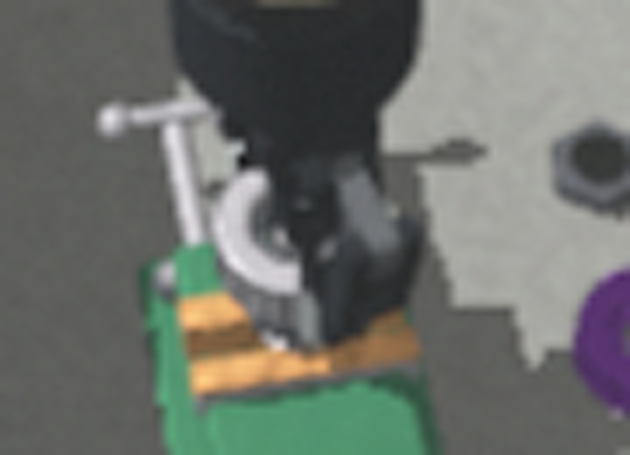

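The crop shows the gauge level round the stud at crop (265,235), with a finger at (370,260). It is now following the thread. I'll keep turning while tracking the pitch.

>>> arm_command([
  [[0,0,-0.0014,0,0,-0.5,55],[0,0,-0.0014,0,0,-1,55],[0,0,-0.0014,0,0,-1,55],[0,0,-0.0014,0,0,-1,55],[0,0,0,0,0,0,55]],
])

```text
t: 13.52
eef_pos: [551.6, -58.1, 106.4]
eef_rot: [-2.096, 2.339, -0.002]
ft_force: [2.9, 0.1, 10.1]
width: 52.7
grip_force: 38.7
```

```bash
python3 st.py
```

```text
t 13.53 p [551.6 -58.1 106.4] yaw_y 173.7 z [ 0.002 -0.    -1.   ] q [-0.11  0.38 -0.13  1.06  0.   -1.57] F [ 2.88  0.08 10.09] M [-0.1   -0.482 -0.053] w 52.7 g 38.7
```

>>> arm_command([
  [[0,0,-0.0014,0,0,-0.5,55],[0,0,-0.0014,0,0,-1,55],[0,0,-0.0014,0,0,-1,55],[0,0,-0.0014,0,0,-1,55],[0,0,0,0,0,0,55]],
])

```text
t: 14.15
eef_pos: [551.7, -58.2, 105.2]
eef_rot: [-1.467, 2.776, -0.002]
ft_force: [3.4, -0.4, 11.7]
width: 52.8
grip_force: 38.9
```

```bash
python3 st.py
```

```text
t 14.15 p [551.7 -58.2 105.2] yaw_y 145.7 z [ 0.002 -0.    -1.   ] q [-0.11  0.38 -0.14  1.06  0.   -1.08] F [ 3.36 -0.44 11.72] M [-0.161 -0.444 -0.049] w 52.8 g 38.9
```

>>> arm_command([
  [[0.002,0,-0.0013,0,0,-0.5,55],[0,0,-0.0014,0,0,-1,55],[0,0,-0.0014,0,0,-1,55],[0,0,-0.0014,0,0,-1,55],[0,0,-0.0014,0,0,-1,55],[0,0,-0.0014,0,0,-1,55],[0,0,-0.0014,0,0,-1,55],[0,0,0,0,0,0,55]],
])

```text
t: 15.15
eef_pos: [552.1, -58.5, 102.9]
eef_rot: [-0.102, 3.138, -0.001]
ft_force: [1.0, -1.9, 15.0]
width: 52.5
grip_force: 39.1
```

```bash
python3 st.py
```

```text
t 15.15 p [552.1 -58.5 102.9] yaw_y 93.7 z [ 0.002 -0.001 -1.   ] q [-0.11  0.38 -0.14  1.05 -0.   -0.17] F [ 1.   -1.89 15.03] M [-0.567 -0.053  0.006] w 52.5 g 39.1
```

>>> arm_command([
  [[0,0,-0.0012,0,0,-0.5,55],[0,0,-0.0014,0,0,-1,55],[0,0,-0.0014,0,0,-1,55],[0,0,-0.0014,0,0,-1,55],[0,0,-0.0014,0,0,-1,55],[0,0,-0.0014,0,0,-1,55],[0,0,-0.0014,0,0,-1,55],[0,0,0,0,0,0,55]],
])

```text
t: 16.15
eef_pos: [552.0, -58.7, 100.6]
eef_rot: [1.285, 2.865, -0.001]
ft_force: [-0.7, -4.3, 16.6]
width: 52.7
grip_force: 39.2
```

```bash
python3 st.py
```

```text
t 16.15 p [552.  -58.7 100.6] yaw_y 41.7 z [ 0.002 -0.001 -1.   ] q [-0.11  0.38 -0.14  1.05 -0.    0.74] F [-0.71 -4.35 16.6 ] M [-0.848  0.437 -0.052] w 52.7 g 39.2
```

>>> arm_command([
  [[0,-0.002,0.0006,0,0,-0.5,55],[0,0,-0.0007,0,0,-1,55],[0,0,-0.0014,0,0,-0.5,55],[0,0,0,0,0,0,55]],
])

```text
t: 16.65
eef_pos: [551.8, -58.8, 100.0]
eef_rot: [1.669, 2.66, 0.0]
ft_force: [-1.9, -3.2, 14.7]
width: 52.5
grip_force: 39.0
```

```bash
python3 st.py
```

```text
t 16.65 p [551.8 -58.8 100. ] yaw_y 25.8 z [ 0.001 -0.    -1.   ] q [-0.11  0.38 -0.14  1.05 -0.    1.01] F [-1.94 -3.2  14.67] M [-0.321  0.25   0.054] w 52.5 g 39.0
```

>>> arm_command([
  [[0,0,-0.0007,0,0,-0.5,55],[0,0,-0.0014,0,0,-1,55],[0,0,-0.0007,0,0,-0.5,55],[0,0,0,0,0,0,55]],
])

```text
t: 17.15
eef_pos: [551.7, -58.8, 99.2]
eef_rot: [2.023, 2.402, 0.001]
ft_force: [-1.1, -1.2, 14.4]
width: 52.5
grip_force: 39.0
```

```bash
python3 st.py
```

```text
t 17.15 p [551.7 -58.8  99.2] yaw_y 9.8 z [ 0.001 -0.    -1.   ] q [-0.11  0.38 -0.14  1.04 -0.    1.29] F [-1.09 -1.24 14.42] M [-0.429  0.374  0.012] w 52.5 g 39.0
```

>>> arm_command([
  [[0,0,-0.0007,0,0,-0.5,55],[0,0,-0.0014,0,0,-1,55],[0,0,-0.0007,0,0,-0.5,55],[0,0,0,0,0,0,55]],
])

```text
t: 17.65
eef_pos: [551.7, -58.8, 98.5]
eef_rot: [2.338, 2.097, 0.001]
ft_force: [-2.0, -1.3, 13.8]
width: 52.5
grip_force: 39.0
```

```bash
python3 st.py
```

```text
t 17.65 p [551.7 -58.8  98.5] yaw_y -6.2 z [ 0.001 -0.    -1.   ] q [-0.11  0.38 -0.15  1.04 -0.    1.57] F [-2.01 -1.28 13.82] M [-0.309  0.422  0.041] w 52.5 g 39.0
```

>>> arm_command([
  [[0,0,-0.0007,0,0,-0.5,55],[0,0,-0.001,0,0,-0.75,55],[0,0,0,0,0,0,55]],
])

```text
t: 18.02
eef_pos: [551.7, -58.8, 98.1]
eef_rot: [2.513, 1.885, 0.001]
ft_force: [-1.8, -0.7, 14.5]
width: 52.5
grip_force: 39.0
```

```bash
python3 st.py
```

```text
t 18.02 p [551.7 -58.8  98.1] yaw_y -16.3 z [ 0.001 -0.    -1.   ] q [-0.11  0.38 -0.15  1.04 -0.    1.75] F [-1.8  -0.69 14.52] M [-0.232  0.428 -0.028] w 52.5 g 39.0
```

>>> arm_command([
  [[0,0,-0.0007,0,0,-0.5,55],[0,0,-0.0014,0,0,-1,55],[0,0,0,0,0,0,55]],
])

```text
t: 18.4
eef_pos: [551.7, -58.7, 97.5]
eef_rot: [2.696, 1.611, 0.001]
ft_force: [-1.6, -1.4, 14.7]
width: 52.9
grip_force: 39.0
```

```bash
python3 st.py
```

```text
t 18.4 p [551.7 -58.7  97.5] yaw_y -28.3 z [ 0.001 -0.    -1.   ] q [-0.11  0.38 -0.15  1.04 -0.    1.96] F [-1.61 -1.42 14.71] M [-0.227  0.467 -0.02 ] w 52.9 g 39.0
```

>>> arm_command([
  [[0,0,-0.0007,0,0,-0.5,55],[0,0,-0.001,0,0,-0.75,55],[0,0,0,0,0,0,55]],
])

```text
t: 18.77
eef_pos: [551.7, -58.7, 97.1]
eef_rot: [2.826, 1.371, 0.001]
ft_force: [-1.4, -0.9, 13.4]
width: 52.8
grip_force: 39.0
```

```bash
python3 st.py
```

```text
t 18.77 p [551.7 -58.7  97.1] yaw_y -38.3 z [ 0.001 -0.    -1.   ] q [-0.11  0.38 -0.15  1.04 -0.    2.13] F [-1.43 -0.95 13.35] M [-0.224  0.399  0.049] w 52.8 g 39.0
```

>>> arm_command([
  [[0,0,0.004,0,0,0,55],[0,0,0,0,0,0,78],[0,0,0,0,0,0,78],[0,0,0,0,0,0,78],[0,0,0,0,0,1,78],[0,0,0,0,0,1,78],[0,0,0,0,0,1,78],[0,0,0,0,0,1,78]],
])

```text
t: 19.77
eef_pos: [551.4, -58.6, 97.1]
eef_rot: [-2.332, -2.104, 0.0]
ft_force: [0.4, -0.4, -0.4]
width: 66.6
grip_force: 0.0
```

>>> arm_command([
  [[0,0,0,0,0,1,78],[0,0,0,0,0,1,78],[0,0,0,0,0,1,78],[0,0,0,0,0,1,78],[0,0,0,0,0,1,78],[0,0,0,0,0,1,78],[0,0,0,0,0,1,78],[0,0,0,0,0,1,78]],
])

```text
t: 20.78
eef_pos: [551.4, -58.6, 97.1]
eef_rot: [-0.863, -3.02, 0.0]
ft_force: [0.3, 0.3, -0.1]
width: 66.5
grip_force: 0.0
```

>>> arm_command([
  [[0,0,0,0,0,1,78],[0,0,0,0,0,1,78],[0,0,0,0,0,1,78],[0,0,0,0,0,1,78],[0,0,0,0,0,1,78],[0,0,0,0,0,1,78],[0,0,0,0,0,1,78],[0,0,0,0,0,0,78]],
])

```text
t: 21.78
eef_pos: [551.4, -58.6, 97.1]
eef_rot: [0.648, -3.074, -0.0]
ft_force: [-0.9, -0.0, 1.0]
width: 66.9
grip_force: 0.0
```

```bash
python3 st.py
```

```text
t 21.77 p [551.4 -58.6  97.1] yaw_y 113.8 z [-0.  0. -1.] q [-0.11  0.38 -0.15  1.04  0.   -0.52] F [-0.88 -0.04  1.02] M [-0.024  0.033 -0.019] w 66.9 g 0.0
```

>>> arm_command([
  [[0,0,0,0,0,0,55],[0,0,0,0,0,0,55],[0,0,0,0,0,0,55],[0,0,0,0,0,0,55],[0,0,0,0,0,0,55]],
], force=35)

```text
t: 22.4
eef_pos: [551.6, -58.7, 97.4]
eef_rot: [-0.646, 3.074, -0.0]
ft_force: [-2.4, -0.7, 5.4]
width: 52.3
grip_force: 35.8
```

```bash
python3 st.py
```

```text
t 22.4 p [551.6 -58.7  97.4] yaw_y 113.7 z [ 0. -0. -1.] q [-0.11  0.38 -0.15  1.04 -0.   -0.52] F [-2.42 -0.7   5.39] M [ 0.013  0.467 -0.022] w 52.3 g 35.8
```

>>> arm_command([
  [[0,0,-0.0014,0,0,-0.5,55],[0,0,-0.0014,0,0,-0.75,55],[0,0,0,0,0,0,55]],
])

```text
t: 22.78
eef_pos: [551.7, -58.6, 96.9]
eef_rot: [-0.373, 3.119, -0.0]
ft_force: [-1.5, 1.3, 8.9]
width: 52.8
grip_force: 36.0
```

```bash
python3 st.py
```

```text
t 22.77 p [551.7 -58.6  96.9] yaw_y 103.7 z [ 0.001  0.    -1.   ] q [-0.11  0.38 -0.15  1.04  0.   -0.34] F [-1.54  1.3   8.86] M [ 0.136  0.569 -0.003] w 52.8 g 36.0
```

>>> arm_command([
  [[0,0,-0.0009,0,0,-0.5,55],[0,0,-0.001,0,0,-0.75,55],[0,0,0,0,0,0,55]],
])

```text
t: 23.15
eef_pos: [551.8, -58.6, 96.5]
eef_rot: [-0.1, 3.139, -0.0]
ft_force: [-2.8, 0.7, 8.1]
width: 52.5
grip_force: 36.0
```

```bash
python3 st.py
```

```text
t 23.15 p [551.8 -58.6  96.5] yaw_y 93.7 z [ 0.001  0.    -1.   ] q [-0.11  0.38 -0.15  1.04  0.   -0.17] F [-2.78  0.67  8.1 ] M [ 0.15   0.473 -0.021] w 52.5 g 36.0
```

>>> arm_command([
  [[0,0,-0.0009,0,0,-0.5,55],[0,0,-0.001,0,0,-0.75,55],[0,0,0,0,0,0,55]],
])

```text
t: 23.52
eef_pos: [551.8, -58.6, 96.0]
eef_rot: [0.174, 3.136, 0.0]
ft_force: [-2.6, 0.4, 9.3]
width: 52.8
grip_force: 36.0
```

```bash
python3 st.py
```

```text
t 23.52 p [551.8 -58.6  96. ] yaw_y 83.7 z [ 0.001  0.    -1.   ] q [-0.11  0.38 -0.15  1.04  0.    0.  ] F [-2.61  0.4   9.34] M [0.114 0.49  0.003] w 52.8 g 36.0
```

>>> arm_command([
  [[0,0,-0.0009,0,0,-0.5,55],[0,0,-0.0009,0,0,-0.75,55],[0,0,0,0,0,0,55]],
])

```text
t: 23.9
eef_pos: [551.8, -58.6, 95.6]
eef_rot: [0.446, 3.109, 0.0]
ft_force: [-1.6, -0.6, 8.0]
width: 53.0
grip_force: 36.0
```

```bash
python3 st.py
```

```text
t 23.9 p [551.8 -58.6  95.6] yaw_y 73.7 z [ 0.001 -0.    -1.   ] q [-0.11  0.38 -0.15  1.04  0.    0.18] F [-1.6  -0.63  7.98] M [0.095 0.444 0.008] w 53.0 g 36.0
```

>>> arm_command([
  [[0,0,-0.0009,0,0,-0.5,55],[0,0,-0.0009,0,0,-0.75,55],[0,0,0,0,0,0,55]],
])

```text
t: 24.28
eef_pos: [551.8, -58.6, 95.1]
eef_rot: [0.716, 3.058, 0.0]
ft_force: [-2.0, -0.1, 7.5]
width: 52.8
grip_force: 36.0
```

```bash
python3 st.py
```

```text
t 24.27 p [551.8 -58.6  95.1] yaw_y 63.7 z [ 0.001 -0.    -1.   ] q [-0.11  0.39 -0.15  1.03  0.    0.35] F [-2.03 -0.11  7.51] M [ 0.018  0.436 -0.026] w 52.8 g 36.0
```

>>> arm_command([
  [[0,0,-0.0009,0,0,-0.5,55],[0,0,-0.0009,0,0,-0.75,55],[0,0,0,0,0,0,55]],
])

```text
t: 24.65
eef_pos: [551.8, -58.6, 94.7]
eef_rot: [0.98, 2.984, 0.0]
ft_force: [-2.0, 1.2, 8.3]
width: 52.7
grip_force: 36.0
```

```bash
python3 st.py
```

```text
t 24.65 p [551.8 -58.6  94.7] yaw_y 53.7 z [ 0.001 -0.    -1.   ] q [-0.11  0.39 -0.15  1.03  0.    0.53] F [-1.96  1.23  8.25] M [0.08  0.417 0.003] w 52.7 g 36.0
```

>>> arm_command([
  [[0,0,-0.0009,0,0,-0.5,55],[0,0,-0.0009,0,0,-0.75,55],[0,0,0,0,0,0,55]],
])

```text
t: 25.02
eef_pos: [551.9, -58.6, 94.3]
eef_rot: [1.236, 2.887, 0.001]
ft_force: [-1.9, -0.0, 9.8]
width: 52.0
grip_force: 36.1
```

```bash
python3 st.py
```

```text
t 25.02 p [551.9 -58.6  94.3] yaw_y 43.7 z [ 0.001  0.    -1.   ] q [-0.11  0.39 -0.15  1.03  0.    0.7 ] F [-1.92 -0.03  9.84] M [0.092 0.431 0.029] w 52.0 g 36.1
```

>>> arm_command([
  [[0,0,-0.0009,0,0,-0.5,55],[0,0,-0.0009,0,0,-0.75,55],[0,0,0,0,0,0,55]],
])

```text
t: 25.4
eef_pos: [552.0, -58.7, 94.3]
eef_rot: [1.483, 2.768, 0.001]
ft_force: [-3.9, -0.2, 15.6]
width: 52.5
grip_force: 36.6
```

```bash
python3 st.py
```

```text
t 25.4 p [552.  -58.7  94.3] yaw_y 33.7 z [ 0.001 -0.    -1.   ] q [-0.11  0.39 -0.15  1.03  0.    0.88] F [-3.86 -0.19 15.6 ] M [0.039 0.806 0.133] w 52.5 g 36.6
```

Contact with the nut: z stalls at 94.3 and Fz rises. From here I use small turns with no further pressing, watching Mz.

>>> arm_command([
  [[0,0,0.0015,0,0,-0.5,55],[0,0,0,0,0,0,55]],
])

```text
t: 25.65
eef_pos: [551.9, -58.7, 94.3]
eef_rot: [1.578, 2.716, 0.001]
ft_force: [-2.7, 0.4, 9.9]
width: 52.2
grip_force: 36.2
```

```bash
python3 st.py
```

```text
t 25.65 p [551.9 -58.7  94.3] yaw_y 29.7 z [ 0.001 -0.    -1.   ] q [-0.11  0.39 -0.15  1.03  0.    0.95] F [-2.68  0.37  9.9 ] M [0.097 0.411 0.063] w 52.2 g 36.2
```

>>> arm_command([
  [[0,0,0,0,0,-0.4,55],[0,0,0,0,0,0,55]],
])

```text
t: 25.9
eef_pos: [551.9, -58.7, 94.3]
eef_rot: [1.653, 2.671, 0.001]
ft_force: [-1.7, -0.5, 9.0]
width: 52.7
grip_force: 36.2
```

```bash
python3 st.py
```

```text
t 25.9 p [551.9 -58.7  94.3] yaw_y 26.5 z [ 0.001 -0.    -1.   ] q [-0.11  0.39 -0.15  1.03 -0.    1.  ] F [-1.66 -0.45  9.02] M [0.038 0.327 0.09 ] w 52.7 g 36.2
```

>>> arm_command([
  [[0,0,0,0,0,-0.4,55],[0,0,0,0,0,0,55]],
])

```text
t: 26.15
eef_pos: [551.9, -58.7, 94.3]
eef_rot: [1.726, 2.623, 0.001]
ft_force: [-1.9, -0.3, 10.2]
width: 52.6
grip_force: 36.2
```

```bash
python3 st.py
```

```text
t 26.15 p [551.9 -58.7  94.3] yaw_y 23.3 z [ 0.001 -0.    -1.   ] q [-0.11  0.39 -0.15  1.03 -0.    1.06] F [-1.85 -0.34 10.17] M [0.023 0.334 0.113] w 52.6 g 36.2
```

>>> arm_command([
  [[0,0,0,0,0,-0.3,55],[0,0,0,0,0,0,55]],
])

```text
t: 26.4
eef_pos: [551.9, -58.7, 94.3]
eef_rot: [1.781, 2.587, 0.001]
ft_force: [-1.6, -0.6, 10.4]
width: 52.8
grip_force: 36.3
```

```bash
python3 st.py
```

```text
t 26.4 p [551.9 -58.7  94.3] yaw_y 20.9 z [ 0.001 -0.    -1.   ] q [-0.11  0.39 -0.15  1.03 -0.    1.1 ] F [-1.65 -0.58 10.39] M [-0.038  0.421  0.167] w 52.8 g 36.3
```

>>> arm_command([
  [[0,0,0,0,0,-0.3,55],[0,0,0,0,0,0,55]],
])

```text
t: 26.65
eef_pos: [551.8, -58.7, 94.3]
eef_rot: [1.835, 2.549, 0.001]
ft_force: [-2.6, -0.0, 9.9]
width: 52.2
grip_force: 36.4
```

```bash
python3 st.py
```

```text
t 26.65 p [551.8 -58.7  94.3] yaw_y 18.5 z [ 0.001 -0.    -1.   ] q [-0.11  0.39 -0.15  1.03 -0.    1.14] F [-2.64 -0.02  9.88] M [-0.048  0.431  0.223] w 52.2 g 36.4
```

>>> arm_command([
  [[0,0,0,0,0,-0.25,55],[0,0,0,0,0,0,55]],
])

```text
t: 26.9
eef_pos: [551.8, -58.7, 94.3]
eef_rot: [1.879, 2.517, 0.0]
ft_force: [-3.2, -0.6, 9.7]
width: 52.9
grip_force: 36.5
```

```bash
python3 st.py
```

```text
t 26.9 p [551.8 -58.7  94.3] yaw_y 16.5 z [ 0.001 -0.    -1.   ] q [-0.11  0.39 -0.15  1.03 -0.    1.18] F [-3.2  -0.63  9.7 ] M [-0.073  0.506  0.241] w 52.9 g 36.5
```

>>> arm_command([
  [[0,0,0,0,0,-0.3,55],[0,0,0,0,0,0,55]],
])

```text
t: 27.15
eef_pos: [551.8, -58.7, 94.3]
eef_rot: [1.931, 2.477, 0.0]
ft_force: [-3.4, -0.4, 10.2]
width: 52.8
grip_force: 36.6
```

```bash
python3 st.py
```

```text
t 27.15 p [551.8 -58.7  94.3] yaw_y 14.1 z [ 0.001 -0.    -1.   ] q [-0.11  0.39 -0.15  1.03 -0.    1.22] F [-3.43 -0.39 10.25] M [-0.042  0.567  0.367] w 52.8 g 36.6
```

>>> arm_command([
  [[0,0,0,0,0,-0.2,55],[0,0,0,0,0,0,55]],
])

```text
t: 27.4
eef_pos: [551.7, -58.7, 94.3]
eef_rot: [1.965, 2.45, 0.0]
ft_force: [-3.3, -0.6, 10.2]
width: 52.3
grip_force: 36.6
```

```bash
python3 st.py
```

```text
t 27.4 p [551.7 -58.7  94.3] yaw_y 12.5 z [ 0.001 -0.    -1.   ] q [-0.11  0.39 -0.15  1.03 -0.    1.25] F [-3.25 -0.59 10.2 ] M [-0.084  0.546  0.477] w 52.3 g 36.6
```

>>> arm_command([
  [[0,0,0,0,0,-0.2,55],[0,0,0,0,0,0,55]],
])

```text
t: 27.65
eef_pos: [551.7, -58.7, 94.3]
eef_rot: [1.999, 2.423, 0.0]
ft_force: [-2.8, -0.3, 10.6]
width: 52.8
grip_force: 36.7
```

```bash
python3 st.py
```

```text
t 27.65 p [551.7 -58.7  94.3] yaw_y 10.9 z [ 0.001 -0.    -1.   ] q [-0.11  0.39 -0.15  1.03 -0.    1.27] F [-2.81 -0.29 10.59] M [-0.059  0.559  0.502] w 52.8 g 36.7
```

Snug at 0.5 N m. Now back off a quarter turn, with the z command following the pitch.

>>> arm_command([
  [[0,0,0.0014,0,0,0.6,55],[0,0,0.0014,0,0,1,55],[0,0,0.0014,0,0,1,55],[0,0,0.0014,0,0,1,55],[0,0,0.0014,0,0,1,55],[0,0,0.0014,0,0,1,55],[0,0,0,0,0,0,55]],
])

```text
t: 28.52
eef_pos: [551.4, -58.6, 95.5]
eef_rot: [-0.925, -3.002, 0.0]
ft_force: [0.8, 0.5, -3.3]
width: 52.3
grip_force: 37.1
```

```bash
python3 st.py
```

```text
t 28.52 p [551.4 -58.6  95.5] yaw_y 55.7 z [-0.  0. -1.] q [-0.11  0.39 -0.15  1.04  0.    0.49] F [ 0.83  0.54 -3.35] M [ 0.061 -0.054 -0.021] w 52.3 g 37.1
```

>>> arm_command([
  [[0,0,0.0014,0,0,1,55],[0,0,0.0014,0,0,1,55],[0,0,0.0014,0,0,1,55],[0,0,0.0014,0,0,1,55],[0,0,0.0014,0,0,1,55],[0,0,0.0014,0,0,1,55],[0,0,0,0,0,0,55]],
])

```text
t: 29.4
eef_pos: [551.4, -58.6, 97.7]
eef_rot: [0.372, -3.119, -0.0]
ft_force: [-0.5, 1.0, -2.8]
width: 52.6
grip_force: 37.1
```

```bash
python3 st.py
```

```text
t 29.4 p [551.4 -58.6  97.7] yaw_y 103.6 z [-0.  0. -1.] q [-0.11  0.38 -0.15  1.04 -0.   -0.34] F [-0.52  1.   -2.81] M [-0.01 -0.04 -0.06] w 52.6 g 37.1
```

>>> arm_command([
  [[0,0,0,0,0,0,66],[0,0,0,0,0,0,95],[0,0,0,0,0,0,95],[0,0,0,0,0,0,95],[0,0,0,0,0,0,95],[0,0,0,0,0,0,95]],
])

```text
t: 30.15
eef_pos: [551.6, -58.6, 97.9]
eef_rot: [-0.378, 3.119, -0.0]
ft_force: [0.9, -0.0, 0.1]
width: 81.2
grip_force: 0.0
```

```bash
python3 st.py
```

```text
t 30.15 p [551.6 -58.6  97.9] yaw_y 103.8 z [ 0. -0. -1.] q [-0.11  0.38 -0.15  1.04 -0.   -0.35] F [ 0.86 -0.04  0.11] M [-0.011  0.076  0.012] w 81.2 g 0.0
```

>>> arm_command([
  [[0,0,0.06,0,0,0,95],[0,0,0.12,0,0,0,95],[0,0,0.16,0,0,0,95],[0,0,0.16,0,0,0,95],[0,0.16,0,0,0,0,95],[0,0.2,0,0,0,0,95],[0,0.2,0,0,0,0,95],[0,0,0,0,0,0,95]],
])

```text
t: 31.15
eef_pos: [551.4, 84.3, 223.9]
eef_rot: [-0.384, 3.117, 0.001]
ft_force: [0.3, 0.3, -0.4]
width: 81.0
grip_force: 0.0
```

>>> arm_command([
  [[-0.2,0.2,0,0,0,0,95],[-0.2,0.2,0,0,0,0,95],[-0.16,0.16,0,0,0,0,95],[0,0,0,0,0,0,95],[0,0,0,0,0,0,95]],
])

```text
t: 31.78
eef_pos: [423.6, 209.3, 223.6]
eef_rot: [-0.379, 3.118, -0.0]
ft_force: [0.3, -0.5, 0.6]
width: 81.3
grip_force: 0.0
```

```bash
python3 st.py; python3 - <<'E'
from h import *
a=snapshot("scene");b=snapshot("top")
A=cv2.resize(a[120:270,280:480],(400,300),interpolation=cv2.INTER_CUBIC);B=cv2.resize(b[150:300,165:365],(400,300),interpolation=cv2.INTER_CUBIC)
A2=cv2.resize(a[170:220,285:345],(400,300),interpolation=cv2.INTER_CUBIC);B2=cv2.resize(b[175:225,305:365],(400,300),interpolation=cv2.INTER_CUBIC)
cv2.imwrite("pics/end.png",np.vstack([np.hstack([A,B]),np.hstack([A2,B2])])[:,:,::-1])
E
```

```text
t 31.77 p [423.6 209.3 223.6] yaw_y 103.8 z [ 0.001  0.    -1.   ] q [ 0.46  0.16 -0.12  1.29 -0.    0.22] F [ 0.28 -0.5   0.55] M [ 0.022  0.019 -0.038] w 81.3 g 0.0
```

View pics/end.png

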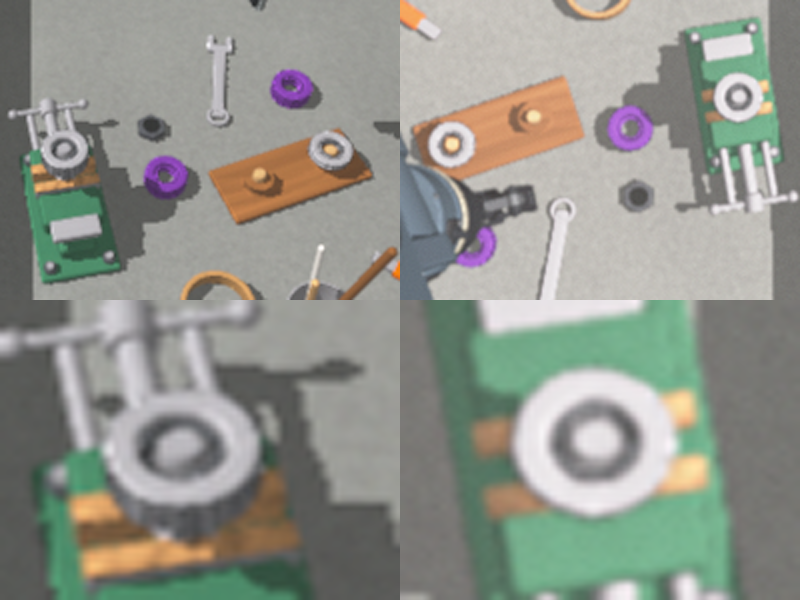

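The picture shows the gauge level and concentric on the stud, at crop (595,440), and the arm clear. The thin ring, purple rings, spanner and spare nut are where they were, so I'm handing in.

```bash
python3 -c "
from rig import *
print(hand_in())"
```

```text
the job is handed in; nothing more can be done
None
```

I screwed the thicker gauge down until it sat snug on the lock nut at about 0.5 N m, backed it off about a quarter turn (93°), left it standing on the thread, and handed the job in at about 32 s.

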